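Start the wax melter at its guarded control desk

ROBOT

A 6-joint arm with a two-finger parallel gripper is mounted at the origin on a cart in front of the work surface, level with it; the furniture and walls round the work are solid. World frame = base frame: x ahead of the robot, y to its left, z up, the work surface at z = 0. Lengths are in m, angles in rad, forces in N, time in s.
With the tool pointing down it reaches from about 0.25 to 0.775 m from the base axis. Payload 4 kg.
Tool frame: the origin (TCP) lies at the very end of the fingers, on their centre line; the grasp point (between the pads) lies 19 mm behind it; z points along the fingers, y is the line along which they close (so a half turn about z gives the same grasp; the last joint's range is limited). The gripper opens to 85 mm and grips with 20 to 120 N. Pads are 22 mm wide; open, the fingers measure 114 mm over their backs; the gripper's body (76 mm by 85 mm) begins 54 mm behind the grasp point. The pads swing forward as they close: fully open they stand 13 mm farther back than shut.
Start: joints at [-1.361, 0.087, 1.371, -0, 1.684, -0.103], TCP at [0.169, -0.523, 0.231] pointing down, gripper open.
Joint ranges: [-3.1, 3.1], [-0.76, 2.03], [0.27, 2.55], [-1.08, 4.22], [0.17, 2.65], [-2.57, 2.57]. Speed limits (rad/s): [2.79, 2.79, 3.14, 3.14, 3.14, 3.14].

INTERFACE

Orientations are given as a rotation vector (axis times angle).
In Python, from rig import r, eyes gives the robot as it stands.
- The arm moves only by the tool step_arm, never from a script. Its argument "targets" is a list of rows, each a list of 3 entries, a list of its own where there are three numbers: the shift along the tool's x, y, z in units of 2 cm (1.0 is 2 cm), then the turn, a rotation vector about the tool's x, y, z in units of 5 degrees (1.0 is 5 degrees), then the closure, from -1 (fully open) to 1 (shut). A call has 1 to 12 rows; each row shifts and turns the commanded pose from where the row before left it, along the tool's axes as they then stand; what a row does not reach is not made up. A row lasts 1/12 s, in which the tool goes at most 41.7 mm and 7.16 degrees, less where a joint would pass 70% of its speed; a pose out of reach is approached as far as the arm can. A call with a number of a shift or a turn outside -1 to 1 is refused whole. A call with a gripper value outside its range is refused whole. The fingers move at their own pace and stop on an object; the grip force is fixed at half the most. Time passes only in rows, so rows that do not move let the fingers close. It gives the time, the measured TCP pose, the force, the opening and the grip force at its end, in the units of the state.
- r.state(): the state, without advancing time (a new reading comes with each control period).
- eyes.read_camera(name): name is "scene" or "top" or "wrist"; returns (picture, depth): 384x512x3 uint8, red, green, blue; 384x512 float32, m along the optical axis (not along the pixel's ray), 0 where there is no reading.
- eyes.camera_model(name): a dict with "K" (3x3 intrinsics, pixels), "rvec" (rotation vector, rad) and "tvec" (3), from world to camera coordinates, as OpenCV has them. Camera axes: x right, y down, z forward; pixel columns grow to the right and rows downward; lengths in m; the calibration is good to about 2 mm. A picture is of the moment at which its call begins: read the wrist's pose just before it. camera_model takes no time and is no camera call; for the wrist camera it gives the pose at the moment of the call.
- r.job_done(): hands the job in; it is judged then, once.
The state is a dict: "time_s": time; "q": joint angles; "qvel": joint speeds; "joint_torque": joint torques, N m; "tcp_pos": TCP position; "tool_rot": TCP orientation; "contact_force": force on the tool from outside, world axes, zero at the start; "torque": the same for the moment, N m; "width": opening from 0.0 (shut) to 1.0 (fully open); "grasp_force": force on a finger pad.
Only numpy, scipy, OpenCV 4.12 (cv2) and the standard library are available. Lean on these libraries where they do the work, as an engineer would, in place of code of your own. Each camera call takes 0.05 s, during which the arm holds its last target. There are 200 camera calls.

TASK

Start the wax melter from its control desk: slide the clear guard up the slope to its end stop and leave it there, then press the green, the yellow and the blue key in that order, one at a time, each gently all the way down to its stop and held there for about a second, letting it spring up before the next. Leave the red key alone and do not disturb the things standing around the desk.

Things in the scene. Friction and masses are not known exactly. Their poses are not given: they have to be found in the camera images.
- desk: Grey wedge-shaped control desk fixed on the bench, 182 deep (x) x 290 wide (y); origin under its centre, z up, x to its rear. Its face slopes 25 degrees down to the robot: 48 mm high in front, 90 over the origin, 132 at the rear. Rails 33 mm proud of the face edge it left and right; between them the keys stand in a row along y, 62 mm apart, 50 mm down the slope from the face's middle.
- guard (a joint): Sliding clear guard plate with two yellow edge strips (74 mm up the slope x 250 wide, its top 28 mm over the face); value in m: 0 = fully down, covering the keys; 0.09 = up against its end stop, keys free. It slides stiffly (about 4 N) and stays where it is left.
- guard_grip (a point): Middle of the top of the guard's black grip bar, which runs across the desk: 90 long, 14 thick, 28 mm tall above the plate. z is the outward normal of the face, x points up the slope (the opening direction), y along the bar.
- green_key: The green key with its steel bezel (52 mm across), fixed on the face; origin on the face under the key's centre, z along the outward normal of the face. Which colour stands at which place of the row changes.
- green_cap (a joint): How far the green key is pressed, in m: 0 = up; it springs back. It meets a solid stop after 6 to 13 mm (each key differs), the spring giving about 4.5 N there; feel for the stop.
- green_top (a point): Centre of the top of the green round cap (40 mm across, 20 mm over the face when up); z is the outward normal: press along -z.
- yellow_key: The yellow key with its steel bezel (52 mm across), fixed on the face; origin on the face under the key's centre, z along the outward normal of the face. Which colour stands at which place of the row changes.
- yellow_cap (a joint): How far the yellow key is pressed, in m: 0 = up; it springs back. It meets a solid stop after 6 to 13 mm (each key differs), the spring giving about 4.5 N there; feel for the stop.
- yellow_top (a point): Centre of the top of the yellow round cap (40 mm across, 20 mm over the face when up); z is the outward normal: press along -z.
- blue_key: The blue key with its steel bezel (52 mm across), fixed on the face; origin on the face under the key's centre, z along the outward normal of the face. Which colour stands at which place of the row changes.
- blue_cap (a joint): How far the blue key is pressed, in m: 0 = up; it springs back. It meets a solid stop after 6 to 13 mm (each key differs), the spring giving about 4.5 N there; feel for the stop.
- blue_top (a point): Centre of the top of the blue round cap (40 mm across, 20 mm over the face when up); z is the outward normal: press along -z.
- red_key: The red key with its steel bezel (52 mm across), fixed on the face; origin on the face under the key's centre, z along the outward normal of the face. Which colour stands at which place of the row changes.
- red_cap (a joint): How far the red key is pressed, in m: 0 = up; it springs back. It meets a solid stop after 6 to 13 mm (each key differs), the spring giving about 4.5 N there; feel for the stop.
- red_top (a point): Centre of the top of the red round cap (40 mm across, 20 mm over the face when up); z is the outward normal: press along -z.
- paste_tin: Bystander: round tin with an orange band, 68 across, 58 high, beside the desk on its left; origin at its underside's centre.
- alu_cup: Bystander: aluminium cup, 70 across, 72 high, left of the desk's rear; origin at its underside's centre.
- spacer_tube: Bystander: grey tube standing upright, 34 across, 46 high, right of the desk; origin at its underside's centre.
- spatula: Bystander: spatula with a red handle, 184 x 24 x 14, lying in front of the desk; origin at its underside's centre.

How it is judged:
By the outcome, as a careful person would: the job done as asked, in the order asked, and still so for the second after the job is handed in, with the robot touching nothing.
It also fails if it takes over 61 s, if anything falls off the work surface, if the arm or the gripper's body presses on something with over 40 N, if the wrist force passes 120 N, or if a joint passes its speed limit or range.

## Working session

There is one attempt and no reset: what is moved stays moved. The work goes in short steps, Python scripts to look and compute and a tool call to move; the robot and the scene stay as the last step left them, time stands still between calls to the robot, and variables do not carry over. Pictures are saved under pics/ and viewed, at most 10 in all, crops included, and the job is handed in when it is done.

Besides the shell and the picture viewer there is one more tool, called after "Call:" as a command line: name --argument value ..., lists and objects as JSON in quotes. step_arm: Moves the arm, as the interface text tells. Shifts and turns lie within -1 to 1; 1 stands for 2 cm of shift or 5 degrees of turn. Its arguments: {"type":"object","properties":{"targets":{"type":"array"}},"required":["targets"]}

```bash
mkdir -p pics; cat > look.py <<'E'
import sys,cv2,numpy as np
from rig import r,eyes
for n in sys.argv[2:]:
    m=eyes.camera_model(n); p,d=eyes.read_camera(n)
    cv2.imwrite(f'pics/{sys.argv[1]}_{n}.png',p[:,:,::-1]); np.savez(f'{sys.argv[1]}_{n}.npz',p=p,d=d,K=m['K'],rvec=m['rvec'],tvec=m['tvec'])
E
python3 look.py a scene top; python3 -c "
import cv2,numpy as np
for n in('scene','top'):
    z=np.load(f'a_{n}.npz');print(n,z['K'],z['rvec'],z['tvec'])
from rig import r
s=r.state();print({k:np.round(v,3) for k,v in s.items()})"
```

```text
scene [[485.93535206   0.         254.67467158]
 [  0.         485.93535206 190.20091995]
 [  0.           0.           1.        ]] [ 1.90002022 -0.8816324   0.5413273 ] [-0.26908038  0.32145548  0.79979511]
top [[401.91190272   0.         258.42265022]
 [  0.         401.91190272 194.97674705]
 [  0.           0.           1.        ]] [ 2.1709468  -2.10942434  0.1662965 ] [0.07653848 0.56191605 1.10346713]
{'time_s': np.float64(0.1), 'q': array([-1.361,  0.088,  1.372,  0.   ,  1.684, -0.103]), 'qvel': array([-0.   , -0.001, -0.003, -0.   ,  0.001, -0.001]), 'joint_torque': array([ 2.0000e-03, -3.5302e+01, -3.1422e+01, -0.0000e+00,  8.0000e-03,
       -0.0000e+00]), 'tcp_pos': array([ 0.169, -0.523,  0.23 ]), 'tool_rot': array([-3.101, -0.489,  0.   ]), 'contact_force': array([-0.169,  0.814, -0.51 ]), 'torque': array([ 0.013,  0.001, -0.032]), 'grasp_force': np.float64(0.0), 'width': np.float64(1.0)}
```

View pics/a_scene.png

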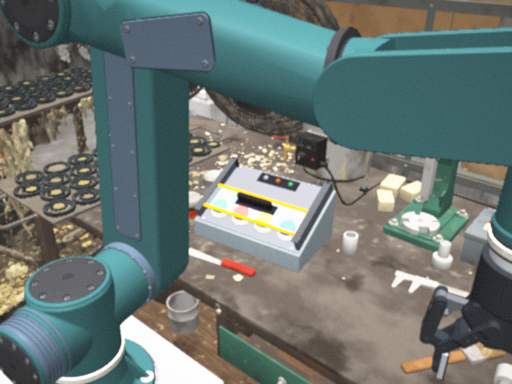

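View pics/a_top.png

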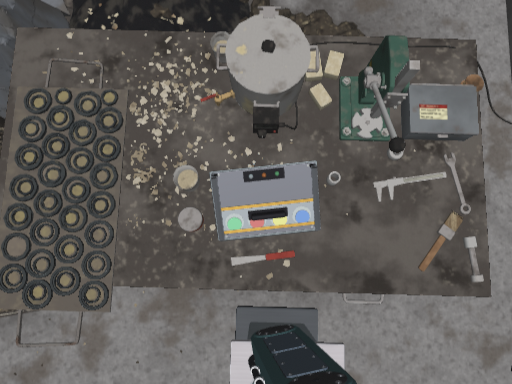

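The top view shows the desk around (267,200), with the keys left to right green (235,223), red (258,222), yellow (281,218) and blue (303,216). The black bar is at (268,213), the spatula at (263,258), the tin and cup on the left and the tube at (334,177). Next I'll measure by colour in both views.

```bash
cat > meas.py <<'E'
import cv2,numpy as np
def load(t,n):
    z=np.load(f'{t}_{n}.npz');R=cv2.Rodrigues(z['rvec'])[0];return z['p'],z['d'],z['K'],R,z['tvec'].ravel()
def pts(L,uv):
    p,d,K,R,t=L;uv=np.atleast_2d(uv);dd=d[uv[:,1],uv[:,0]]
    c=np.c_[(uv[:,0]-K[0,2])/K[0,0]*dd,(uv[:,1]-K[1,2])/K[1,1]*dd,dd];return (c-t)@R
def ray(L,u,v):
    p,d,K,R,t=L;k=R.T@np.linalg.solve(K,[u,v,1]);return -R.T@t,k/np.linalg.norm(k)
def tri(rays):
    A=sum(np.eye(3)-np.outer(k,k) for o,k in rays);b=sum((np.eye(3)-np.outer(k,k))@o for o,k in rays);return np.linalg.solve(A,b)
E
python3 - <<'E'
from meas import *
S=load('a','scene');T=load('a','top')
def blobs(L,box,name):
    hsv=cv2.cvtColor(L[0],cv2.COLOR_RGB2HSV).astype(int);x0,y0,x1,y1=box
    h,s,v=hsv[...,0],hsv[...,1],hsv[...,2]
    rng=dict(strip=(h>18)&(h<32)&(s>140)&(v>150),yel=(h>20)&(h<35)&(s>40)&(s<140)&(v>150),grn=(h>50)&(h<92)&(s>40)&(v>120),blu=(h>95)&(h<125)&(s>70)&(v>150),red=((h<12)|(h>168))&(s>50)&(v>150),blk=(v<45))[name]
    m=np.zeros(h.shape,np.uint8);m[y0:y1,x0:x1]=rng[y0:y1,x0:x1]
    n,l,st,c=cv2.connectedComponentsWithStats(m);o=[]
    for i in range(1,n):
        if st[i,4]>15:
            vv,uu=np.nonzero(l==i);P=pts(L,np.c_[uu,vv]);o.append((st[i].tolist(),c[i].round(1).tolist(),np.median(P,0).round(4).tolist()))
    return o
for n,L,b in(('scene',S,(185,155,340,270)),('top',T,(205,155,325,245))):
    for k in('strip','yel','grn','blu','red','blk'):
        for o in blobs(L,b,k):print(n,k,*o)
# face plane from upper panel of the desk in top view
u,v=np.meshgrid(np.arange(225,306,2),np.arange(184,196));P=pts(T,np.c_[u.ravel(),v.ravel()])
c=np.median(P,0)
A=np.c_[P[:,:2],np.ones(len(P))];k=np.linalg.lstsq(A,P[:,2],rcond=None)[0];print('plane',k,np.std(A@k-P[:,2]),'tilt',np.degrees(np.arctan(np.hypot(k[0],k[1]))),'yaw',np.degrees(np.arctan2(k[1],k[0])),c)
for t,L,b in(('s',S,(180,145,350,275)),('t',T,(170,145,350,275))):
    cv2.imwrite(f'pics/crop_{t}.png',cv2.resize(L[0][b[1]:b[3],b[0]:b[2],::-1],None,fx=4,fy=4,interpolation=2))
a=cv2.imread('pics/crop_s.png');b=cv2.imread('pics/crop_t.png');w=720
cv2.imwrite('pics/crops.png',np.vstack([cv2.resize(cv2.copyMakeBorder(x,0,0,0,720-x.shape[1],cv2.BORDER_CONSTANT),(415,300)) for x in(a,b)]))
E
```

```text
scene strip [218, 183, 90, 29, 213] [261.0, 197.2] [0.5221, 0.0662, 0.1146]
scene strip [203, 203, 91, 32, 250] [246.5, 218.6] [0.4624, 0.0602, 0.0861]
scene yel [220, 156, 5, 4, 19] [222.1, 157.5] [0.819, 0.4793, 0.0007]
scene yel [205, 203, 21, 8, 21] [215.0, 206.3] [0.4533, 0.1533, 0.088]
scene yel [252, 211, 20, 15, 136] [264.0, 217.7] [0.482, 0.0273, 0.0922]
scene yel [230, 212, 18, 6, 18] [238.5, 213.9] [0.4642, 0.0864, 0.0876]
scene yel [279, 228, 16, 8, 20] [287.7, 231.3] [0.4777, -0.0435, 0.0877]
scene grn [288, 182, 5, 5, 19] [290.0, 183.6] [0.6037, 0.0459, 0.1261]
scene grn [213, 199, 14, 9, 76] [220.4, 203.0] [0.4672, 0.1484, 0.0931]
scene red [234, 205, 14, 11, 94] [241.7, 209.7] [0.4758, 0.0887, 0.093]
scene red [189, 211, 8, 9, 51] [192.0, 215.3] [0.4688, 0.2549, 0.0163]
scene red [221, 257, 35, 13, 237] [234.8, 264.4] [0.3888, 0.0363, 0.0117]
scene blk [297, 155, 28, 14, 181] [312.4, 160.5] [0.7174, 0.052, 0.1443]
scene blk [239, 196, 34, 15, 183] [255.1, 203.3] [0.4867, 0.0566, 0.1168]
top strip [221, 199, 92, 11, 157] [265.3, 204.2] [0.5241, 0.0769, 0.1155]
top strip [224, 222, 90, 11, 150] [268.7, 227.2] [0.4654, 0.064, 0.0873]
top yel [273, 216, 14, 10, 106] [279.5, 221.0] [0.4823, 0.0334, 0.0925]
top grn [227, 217, 15, 13, 151] [234.0, 223.3] [0.4724, 0.156, 0.0956]
top blu [295, 210, 15, 13, 141] [302.0, 216.0] [0.4972, -0.0268, 0.0956]
top red [250, 220, 14, 8, 92] [256.6, 223.0] [0.4751, 0.0944, 0.0932]
top blk [248, 208, 39, 12, 222] [267.0, 212.6] [0.5022, 0.0686, 0.1206]
plane [-4.11739011 -0.0950339   2.44162805] 0.047298398750604036 tilt 76.35225972169594 yaw -178.67778508799606 [0.56526452 0.07539468 0.1046353 ]
```

View pics/crop_t.png

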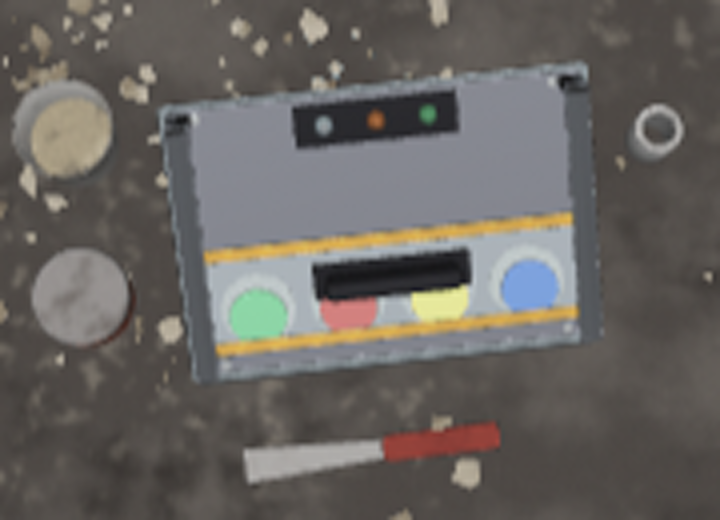

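View pics/crop_s.png

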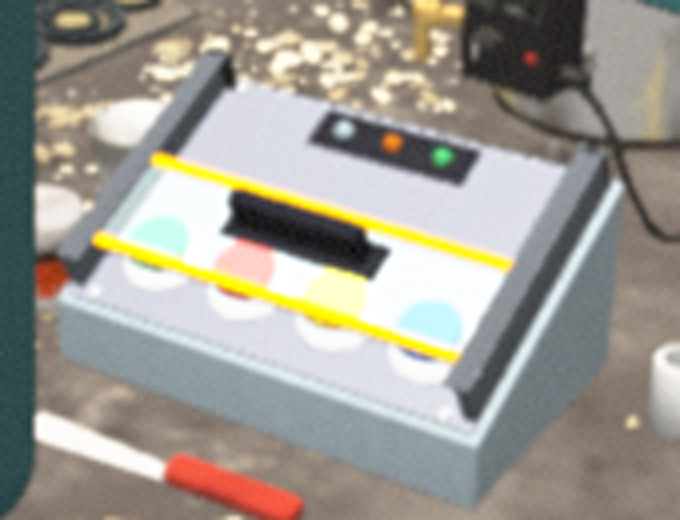

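The crops confirm the row from left (+y) to right: green, red, yellow, blue. The guard covers the keys, with the grip bar centred at top-view pixel (267,212). I'll fit the face plane, yaw and points next.

```bash
cat > fit.py <<'E'
from meas import *
S=load('a','scene');T=load('a','top')
def plane(L,b):
    u,v=np.meshgrid(np.arange(b[0],b[2]),np.arange(b[1],b[3]));P=pts(L,np.c_[u.ravel(),v.ravel()]);P=P[(P[:,2]>.02)&(P[:,2]<.25)]
    for _ in range(5):
        c=P.mean(0);n=np.linalg.svd(P-c)[2][2];n*=np.sign(n[2]);e=(P-c)@n;P=P[abs(e)<max(.003,1.5*e.std())]
    return c,n,e.std(),len(P)
ct,nt,*x=plane(T,(228,188,302,197));print(ct,nt,x,'tilt',np.degrees(np.arccos(nt[2])),'yaw',np.degrees(np.arctan2(-nt[1],-nt[0])))
cs,ns,*x=plane(S,(245,182,300,194));print(cs,ns,x,'tilt',np.degrees(np.arccos(ns[2])),'yaw',np.degrees(np.arctan2(-ns[1],-ns[0])))
print('scene c vs top plane',(cs-ct)@nt)
def strips(L,b):
    hsv=cv2.cvtColor(L[0],cv2.COLOR_RGB2HSV).astype(int);m=np.zeros(L[1].shape,np.uint8)
    q=(hsv[...,0]>18)&(hsv[...,0]<32)&(hsv[...,1]>140)&(hsv[...,2]>150);m[b[1]:b[3],b[0]:b[2]]=q[b[1]:b[3],b[0]:b[2]]
    n,l,st,c=cv2.connectedComponentsWithStats(m);o=[]
    for i in range(1,n):
        if st[i,4]<80:continue
        vv,uu=np.nonzero(l==i);o.append((uu,vv))
    return sorted(o,key=lambda a:a[1].mean())
# intersect strip pixels with the guard top plane (28 over face)
for nm,L,b,c,n in(('top',T,(205,155,325,245),ct,nt),('scene',S,(185,155,340,270),ct,nt)):
    for uu,vv in strips(L,b):
        Q=[]
        for u,v in zip(uu,vv):
            o,k=ray(L,u,v);Q.append(o+k*(((c+.028*n-o)@n)/(k@n)))
        Q=np.array(Q);m=Q.mean(0);d=np.linalg.svd(Q-m)[2][0];d*=np.sign(d[1]);s=(Q-m)@d
        D=pts(L,np.c_[uu,vv]);D=D[D[:,2]>.02]
        print(nm,'mid',(m+d*(s.max()+s.min())/2).round(4),'len',np.ptp(s).round(4),'yaw',np.degrees(np.arctan2(-d[0],d[1])).round(2),'height by depth',np.median((D-c)@n).round(4))
E
python3 fit.py
```

```text
[0.5589665  0.07801165 0.10159012] [-0.44683727 -0.05532078  0.89290316] [np.float64(0.0014627541339840497), 576] tilt 26.759644709435594 yaw 7.057602610248604
[0.58104581 0.082798   0.11247434] [-0.42434374 -0.04969248  0.90413663] [np.float64(0.0014791275460994241), 560] tilt 25.29274815059626 yaw 6.679162432637916
scene c vs top plane -0.0004120862855326208
top mid [0.5243 0.0701 0.1151] len 0.244 yaw 7.71 height by depth 0.0283
top mid [0.4651 0.0624 0.085 ] len 0.2432 yaw 7.77 height by depth 0.0301
scene mid [0.5223 0.0715 0.1142] len 0.2467 yaw 7.35 height by depth 0.0283
scene mid [0.4635 0.066  0.0844] len 0.2471 yaw 7.46 height by depth 0.0306
```

```bash
cat > frame.py <<'E'
from meas import *
a,y=np.radians(25.2),np.radians(7.55)
X=np.array([np.cos(a)*np.cos(y),np.cos(a)*np.sin(y),np.sin(a)]);Y=np.array([-np.sin(y),np.cos(y),0]);N=np.cross(X,Y);R=np.c_[X,Y,N]
C=np.array([0.57,.0804,.10703])  # face point (mean of two plane fits)
def loc(P,o=C):return (np.asarray(P)-o)@R
E
python3 - <<'E'
from frame import *
S=load('a','scene');T=load('a','top')
def hit(L,u,v,h):
    o,k=ray(L,u,v);return o+k*((C+h*N-o)@N)/(k@N)
for n,L,u,v in(('grn',T,234,223.3),('blu',T,302,216),('grn',S,220.4,203),('blu',S,288,226)):
    p=hit(L,u,v,.02);print(n,p.round(4),loc(p).round(4))
# bar: depth points in top
for n,L,b in(('top',T,(245,205,290,222)),('sc',S,(235,190,280,220))):
    u,v=np.meshgrid(np.arange(b[0],b[2]),np.arange(b[1],b[3]));uv=np.c_[u.ravel(),v.ravel()]
    uv=uv[L[0][uv[:,1],uv[:,0]].max(1)<60];q=loc(pts(L,uv));q=q[q[:,2]<.08]
    print(n,'bar h pct',np.percentile(q[:,2],[5,50,90,98]).round(4));t=q[q[:,2]>.048];print(len(t),t.mean(0).round(4),np.percentile(t[:,:2],[3,97],axis=0).round(4))
for p in([.5243,.0701,.1151],[.4651,.0624,.085],[.5223,.0715,.1142],[.4635,.066,.0844]):print('strip',loc(p).round(4))
# desk corners/face outline top view: front & rear edges
E
```

```text
grn [0.4729 0.1565 0.0885] [-0.086   0.0882  0.02  ]
blu [ 0.498  -0.0275  0.0889] [-0.0851 -0.0975  0.02  ]
grn [0.4732 0.1546 0.0886] [-0.0859  0.0863  0.02  ]
blu [ 0.4956 -0.031   0.0875] [-0.0883 -0.1007  0.02  ]
top bar h pct [0.0277 0.0502 0.0567 0.0588]
178 [-0.0607 -0.0051  0.0545] [[-0.0671 -0.0462]
 [-0.0553  0.0356]]
sc bar h pct [0.0307 0.0455 0.0552 0.0568]
109 [-0.0717 -0.0101  0.0529] [[-0.0745 -0.0491]
 [-0.0678  0.0286]]
strip [-0.0388 -0.0042  0.0272]
strip [-0.1056 -0.0041  0.0254]
strip [-0.0408 -0.0026  0.0271]
strip [-0.1069 -0.0003  0.0253]
```

```bash
cat > go.py <<'E'
# go.py lx ly lz : shift/turn (in units) from the measured pose to that pose in the face frame (x up slope, y left, z out), tool normal to face
import sys
from frame import *
from scipy.spatial.transform import Rotation as Ro
from rig import r
s=r.state();p=s['tcp_pos'];M=Ro.from_rotvec(s['tool_rot']);G=np.c_[X,-Y,-N]
t=C+R@np.array([float(v) for v in sys.argv[1:4]])
print('t',s['time_s'],'now loc',loc(p).round(4),'F loc',(s['contact_force']@R).round(2),'w',s['width'])
dt=M.inv().apply(t-p)/.02;print('shift before turn',dt.round(2),'turn',(np.degrees((M.inv()*Ro.from_matrix(G)).as_rotvec())/5).round(2),'shift after turn',(G.T@(t-p)/.02).round(2))
E
python3 go.py -.11 -.005 .11
```

```text
t 0.1 now loc [-0.3788 -0.5454  0.3144] F loc [-0.27  0.83 -0.44] w 1.0003653982186287
shift before turn [ 21.11 -23.6    3.58] turn [-0.48  5.03  2.04] shift after turn [ 13.44 -27.02  10.22]
```

Call:
step_arm --targets '[[[0.88,-0.98,0],[0,0,0],1],[[0.88,-0.98,0],[0,0,0],1],[[0.88,-0.98,0],[0,0,0],1],[[0.88,-0.98,0],[0,0,0],1],[[0.88,-0.98,0],[0,0,0],1],[[0.88,-0.98,0],[0,0,0],1],[[0.88,-0.98,0],[0,0,0],1],[[0.88,-0.98,0],[0,0,0],1],[[0.88,-0.98,0],[0,0,0],1],[[0.88,-0.98,0],[0,0,0],1],[[0.88,-0.98,0],[0,0,0],1],[[0.88,-0.98,0],[0,0,0],1]]'

```text
time_s: 1.1
tcp_pos: [0.2979, -0.2331, 0.2308]
tool_rot: [-3.103, -0.489, 0.0]
contact_force: [-0.1, 0.1, 1.4]
width: 0.002
grasp_force: 0.0
```

Call:
step_arm --targets '[[[0.88,-0.98,0],[0,0,0],1],[[0.88,-0.98,0],[0,0,0],1],[[0.88,-0.98,0],[0,0,0],1],[[0.88,-0.98,0],[0,0,0],1],[[0.88,-0.98,0],[0,0,0],1],[[0.88,-0.98,0],[0,0,0],1],[[0.88,-0.98,0],[0,0,0],1],[[0.88,-0.98,0],[0,0,0],1],[[0.88,-0.98,0],[0,0,0],1],[[0.88,-0.98,0],[0,0,0],1],[[0.88,-0.98,0],[0,0,0],1],[[0.88,-0.98,0],[0,0,0],1]]'

```text
time_s: 2.1
tcp_pos: [0.4264, 0.0556, 0.2308]
tool_rot: [3.103, 0.49, -0.001]
contact_force: [1.8, 0.0, 0.2]
width: 0.002
grasp_force: 0.0
```

Call:
step_arm --targets '[[[0,0,0],[-0.05,0.5,0.2],1],[[0,0,0],[-0.05,0.5,0.2],1],[[0,0,0],[-0.05,0.5,0.2],1],[[0,0,0],[-0.05,0.5,0.2],1],[[0,0,0],[-0.05,0.5,0.2],1],[[0,0,0],[-0.05,0.5,0.2],1],[[0,0,0],[-0.05,0.5,0.2],1],[[0,0,0],[-0.05,0.5,0.2],1],[[0,0,0],[-0.05,0.5,0.2],1],[[0,0,0],[-0.05,0.5,0.2],1],[[0,0,0],[0,0,0],1],[[0,0,0],[0,0,0],1]]'

```text
time_s: 3.1
tcp_pos: [0.4258, 0.0542, 0.2308]
tool_rot: [-3.036, -0.206, -0.674]
contact_force: [0.4, -0.7, 0.6]
width: 0.004
grasp_force: 0.0
```

```bash
python3 go.py -.11 -.005 .11; python3 look.py b wrist scene; python3 - <<'E'
import cv2
cv2.imwrite('pics/b.png',cv2.imread('pics/b_wrist.png'))
E
```

```text
t 3.1 now loc [-0.0798 -0.007   0.1743] F loc [ 0.48 -0.74  0.41] w 0.0043051052731938304
shift before turn [-1.5  -0.12  3.22] turn [0.04 0.03 0.05] shift after turn [-1.51 -0.1   3.22]
```

View pics/b.png

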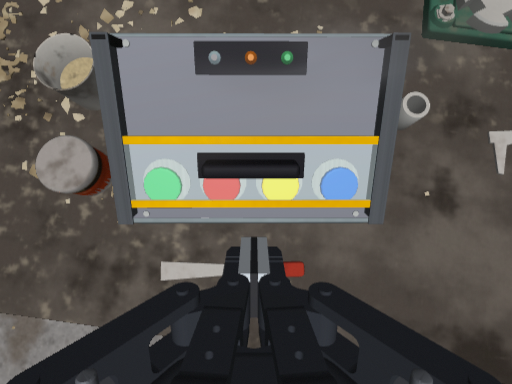

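The wrist view is square to the desk: green (162,185), red (222,187), yellow (281,187), blue (339,185), and the bar around (251,166). Measuring from this second view.

```bash
python3 - <<'E'
from frame import *
W=load('b','wrist');p,d=W[:2]
def hit(u,v,h):
    o,k=ray(W,u,v);return loc(o+k*((C+h*N-o)@N)/(k@N)).round(4)
print('cam',loc(ray(W,0,0)[0]).round(3))
print('grn',hit(162.5,184.5,.02),'blu',hit(339,184.5,.02),'strips',hit(250,140,.028),hit(250,203.5,.028))
g=cv2.cvtColor(p,cv2.COLOR_RGB2GRAY)
print(g[148:184,250]);print((loc(pts(W,np.c_[np.full(36,250),np.arange(148,184)]))*1000).round(0)[:,[0,2]].astype(int).tolist())
u,v=np.meshgrid(np.arange(195,308),np.arange(150,182));q=loc(pts(W,np.c_[u.ravel(),v.ravel()]));q=q[(q[:,2]>.050)&(q[:,2]<.065)]
print(len(q),q.mean(0).round(4),np.percentile(q,[2,98],axis=0).round(4))
u,v=np.meshgrid(np.arange(135,365),np.arange(85,130));q=loc(pts(W,np.c_[u.ravel(),v.ravel()]));print('face h',np.median(q[:,2]).round(4))
E
```

```text
cam [ 0.    -0.006  0.317]
grn [-0.0874  0.0879  0.02  ] blu [-0.0868 -0.0968  0.02  ] strips [-0.0397 -0.0036  0.028 ] [-0.1053 -0.0036  0.028 ]
[180 180 180 180 128  48  38  39  37  38  36  30  19  18  17  18  21  27
  32  37  44  44  42  39  37  33  32  28  26  22 108 164 180 180 181 180]
[[-47, 29], [-49, 27], [-49, 29], [-50, 28], [-51, 29], [-52, 29], [-53, 30], [-54, 31], [-55, 30], [-56, 31], [-57, 29], [-57, 35], [-57, 39], [-57, 43], [-57, 49], [-57, 52], [-58, 53], [-58, 56], [-59, 56], [-60, 56], [-61, 56], [-62, 57], [-63, 57], [-64, 56], [-65, 57], [-65, 57], [-66, 57], [-67, 56], [-68, 56], [-69, 56], [-78, 27], [-79, 27], [-80, 28], [-81, 28], [-82, 27], [-83, 28]]
1444 [-0.0629 -0.0042  0.0556] [[-0.0696 -0.0464  0.0519]
 [-0.0571  0.0379  0.0575]]
face h 0.0007
```

Call:
step_arm --targets '[[[-0.3,0,0.65],[0,0,0],1],[[-0.3,0,0.65],[0,0,0],1],[[-0.3,0,0.65],[0,0,0],1],[[-0.3,0,0.65],[0,0,0],1],[[-0.3,0,0.65],[0,0,0],1],[[0,0,0.65],[0,0,0],1],[[0,0,0.65],[0,0,0],1],[[0,0,0.65],[0,0,0],1],[[0,0,0.65],[0,0,0],1],[[0,0,0.65],[0,0,0],1],[[0,0,0],[0,0,0],1],[[0,0,0],[0,0,0],1]]'

```text
time_s: 4.2
tcp_pos: [0.454, 0.0574, 0.1]
tool_rot: [-3.036, -0.206, -0.672]
contact_force: [-0.3, 0.4, 0.3]
width: -0.0
grasp_force: 0.0
```

```bash
python3 go.py -.09 -.005 .042
```

```text
t 4.2 now loc [-0.1098 -0.0075  0.0439] F loc [-0.13  0.39  0.36] w -9.115274162003835e-05
shift before turn [ 0.99 -0.12  0.09] turn [0.03 0.05 0.05] shift after turn [ 0.99 -0.13  0.09]
```

Call:
step_arm --targets '[[[0.25,0,0],[0,0,0],1],[[0.25,0,0],[0,0,0],1],[[0.25,0,0],[0,0,0],1],[[0.25,0,0],[0,0,0],1],[[0.2,0,0],[0,0,0],1],[[0.2,0,0],[0,0,0],1],[[0.2,0,0],[0,0,0],1],[[0.2,0,0],[0,0,0],1]]'

```text
time_s: 4.87
tcp_pos: [0.4849, 0.0617, 0.1148]
tool_rot: [-3.038, -0.207, -0.668]
contact_force: [-6.1, -1.1, 2.0]
width: -0.004
grasp_force: 2.6
```

```bash
python3 go.py 0 -.005 .042
```

```text
t 4.8667 now loc [-0.0753 -0.0074  0.044 ] F loc [-4.72 -0.26  4.4 ] w -0.004386606977436839
shift before turn [ 3.76 -0.1   0.07] turn [0.03 0.08 0.05] shift after turn [ 3.76 -0.12  0.1 ]
```

Call:
step_arm --targets '[[[0.3,0,0],[0,0,0],1],[[0.3,0,0],[0,0,0],1],[[0.3,0,0],[0,0,0],1],[[0.3,0,0],[0,0,0],1],[[0.3,0,0],[0,0,0],1],[[0.3,0,0],[0,0,0],1],[[0.3,0,0],[0,0,0],1],[[0.3,0,0],[0,0,0],1],[[0.3,0,0],[0,0,0],1],[[0.3,0,0],[0,0,0],1],[[0.2,0,0],[0,0,0],1],[[0,0,0],[0,0,0],1]]'

```text
time_s: 5.87
tcp_pos: [0.5431, 0.0697, 0.142]
tool_rot: [-3.037, -0.206, -0.67]
contact_force: [-3.4, -0.4, -0.6]
width: 0.0
grasp_force: 1.5
```

```bash
python3 go.py 0.0085 -.005 .042
```

```text
t 5.8667 now loc [-0.0105 -0.0071  0.0436] F loc [-3.36  0.04  0.94] w 0.00027023555902775515
shift before turn [ 0.95 -0.1   0.08] turn [0.03 0.07 0.05] shift after turn [ 0.95 -0.1   0.08]
```

Now 2 mm rows, feeling for the end stop.

Call:
step_arm --targets '[[[0.15,0,0],[0,0,0],1],[[0.15,0,0],[0,0,0],1],[[0.15,0,0],[0,0,0],1],[[0.1,0,0],[0,0,0],1],[[0.1,0,0],[0,0,0],1],[[0.1,0,0],[0,0,0],1],[[0,0,0],[0,0,0],1]]'

```text
time_s: 6.45
tcp_pos: [0.5448, 0.0703, 0.1405]
tool_rot: [-3.048, -0.209, -0.623]
contact_force: [-38.9, -7.0, 8.5]
width: 0.002
grasp_force: 16.5
```

Call:
step_arm --targets '[[[0.1,0,0],[0,0,0],1],[[0.1,0,0],[0,0,0],1],[[0,0,0],[0,0,0],1]]'

```text
time_s: 6.7
tcp_pos: [0.5449, 0.0704, 0.1403]
tool_rot: [-3.052, -0.21, -0.609]
contact_force: [-51.3, -7.8, 14.2]
width: 0.0
grasp_force: 21.5
```

```bash
python3 go.py 0.0085 -.005 .042
```

```text
t 6.7 now loc [-0.0095 -0.0066  0.0413] F loc [-40.88  -1.01  34.95] w 0.00044531198121440914
shift before turn [ 0.9  -0.08 -0.08] turn [0.02 0.53 0.07] shift after turn [ 0.9  -0.08 -0.04]
```

Call:
step_arm --targets '[[[-0.3,0,0],[0,0,0],1],[[-0.3,0,0],[0,0,0],1],[[-0.1,0,0],[0,0,0],1],[[0,0,0],[0,0,0],1]]'

```text
time_s: 7.03
tcp_pos: [0.5445, 0.0702, 0.141]
tool_rot: [-3.039, -0.206, -0.66]
contact_force: [-7.3, -0.9, -5.8]
width: -0.002
grasp_force: 5.0
```

```bash
python3 go.py 0.0085 -.005 .042; python3 look.py c wrist scene top; python3 - <<'E'
import cv2,numpy as np
a=cv2.imread('pics/c_wrist.png');b=cv2.resize(cv2.imread('pics/c_scene.png')[140:280,170:350],(288,224));c=cv2.resize(cv2.imread('pics/c_top.png')[150:250,200:330],(288,224))
o=np.zeros((448,800,3),np.uint8);o[:384,:512]=a;o[:224,512:]=b;o[224:,512:]=c;cv2.imwrite('pics/c.png',o)
E
```

```text
t 7.0333 now loc [-0.0096 -0.0067  0.0421] F loc [-9.14  0.07 -2.11] w -0.002499805630666645
shift before turn [ 0.9  -0.08 -0.01] turn [0.02 0.14 0.05] shift after turn [ 0.9  -0.09  0.  ]
```

View pics/c.png

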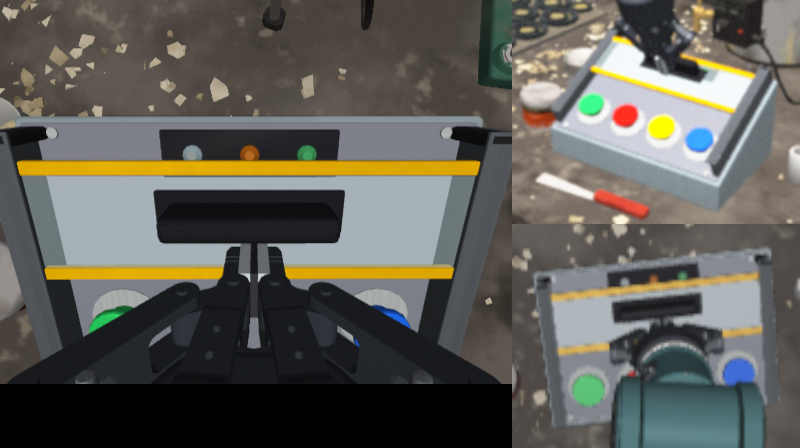

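The guard is well up the slope: its upper strip is at wrist row 168, the lower at row 272, and the keys are free. Measuring the guard's travel.

```bash
python3 - <<'E'
from frame import *
W=load('c','wrist');S=load('c','scene');T=load('c','top')
def hit(L,u,v,h):
    o,k=ray(L,u,v);return loc(o+k*((C+h*N-o)@N)/(k@N)).round(4)
print(hit(W,250,168,.028),hit(W,250,272.5,.028))
for L,b in((S,(185,135,340,270)),(T,(205,155,325,245))):
    hsv=cv2.cvtColor(L[0],cv2.COLOR_RGB2HSV).astype(int);m=np.zeros(L[1].shape,np.uint8)
    q=(hsv[...,0]>18)&(hsv[...,0]<32)&(hsv[...,1]>140)&(hsv[...,2]>150);m[b[1]:b[3],b[0]:b[2]]=q[b[1]:b[3],b[0]:b[2]]
    n,l,st,c=cv2.connectedComponentsWithStats(m)
    for i in range(1,n):
        if st[i,4]>15:print(st[i],hit(L,*c[i],.028))
E
```

```text
[ 0.0337 -0.0044  0.028 ] [-0.0319 -0.0044  0.028 ]
[233 162  13   6  36] [0.0322 0.1028 0.028 ]
[275 174  47  15 139] [ 0.0327 -0.0684  0.028 ]
[219 182  90  29 225] [-0.0356 -0.0092  0.028 ]
[255 213  16  14 173] [-0.0965 -0.0421  0.028 ]
[218 172  93  12 191] [0.0348 0.0002 0.028 ]
[295 197  18   3  29] [-0.0314 -0.1018  0.028 ]
[221 204  23   4  39] [-0.0322  0.0877  0.028 ]
```

```bash
python3 - <<'E'
from frame import *
W=load('c','wrist');B=load('b','wrist')
def hit(L,u,v,h):
    o,k=ray(L,u,v);return loc(o+k*((C+h*N-o)@N)/(k@N)).round(3)
print('studs now',hit(W,52,133,.0),hit(W,447,132,.0),'face rear edge',hit(W,250,122,0),'lamp panel',hit(W,250,130,0))
print('b: studs',hit(B,126,43,0),hit(B,376,43,0),'rear',hit(B,250,36,0))
for uv in((52,133),(447,132),(30,135),(470,133),(10,135),(490,133)):print(uv,loc(pts(W,np.array([uv])))[0].round(3))
a=cv2.resize(W[0][105:200,0:170,::-1],None,fx=4,fy=4);b=cv2.resize(W[0][105:200,342:512,::-1],None,fx=4,fy=4)
a=a[:300,:];b=b[:300,:]
cv2.imwrite('pics/c2.png',np.vstack([a,b]))
E
```

```text
studs now [0.048 0.117 0.   ] [ 0.05  -0.125  0.   ] face rear edge [ 0.055 -0.004  0.   ] lamp panel [ 0.051 -0.004  0.   ]
b: studs [ 0.049  0.116 -0.   ] [ 0.05  -0.125  0.   ] rear [ 0.055 -0.003  0.   ]
(52, 133) [0.049 0.116 0.001]
(447, 132) [ 0.05  -0.124  0.001]
(30, 135) [0.049 0.12  0.015]
(470, 133) [ 0.051 -0.128  0.016]
(10, 135) [0.051 0.12  0.029]
(490, 133) [ 0.053 -0.128  0.03 ]
```

View pics/c2.png

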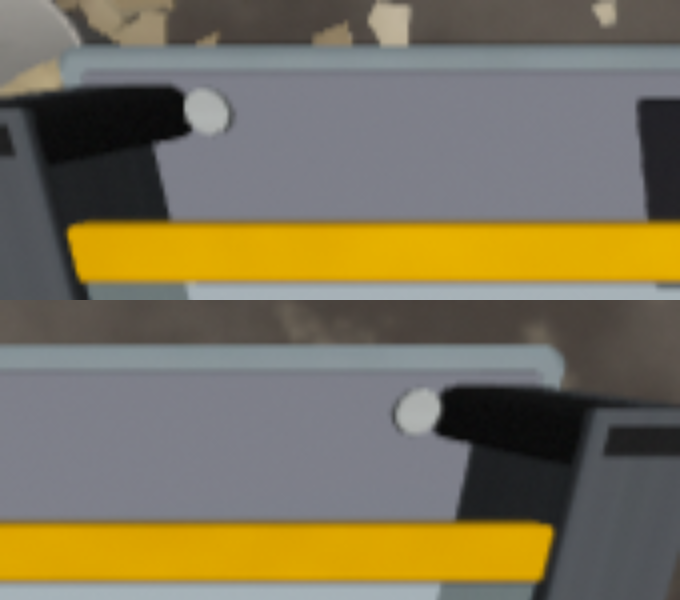

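```bash
python3 - <<'E'
from frame import *
for t in 'bc':
    W=load(t,'wrist');u,v=np.meshgrid(np.arange(512),np.arange(384));q=loc(pts(W,np.c_[u.ravel(),v.ravel()]));rgb=W[0].reshape(-1,3).astype(int)
    for s in(1,-1):
        yy=s*(q[:,1]+.0043)
        m=(yy>.105)&(yy<.1255)&(q[:,0]>.025)&(q[:,0]<.075)&(q[:,2]>.006)&(q[:,2]<.045)
        for lo in np.arange(.025,.075,.004):
            k=m&(q[:,0]>=lo)&(q[:,0]<lo+.004)
            if k.sum():print(t,s,round(lo,3),k.sum(),'h',np.percentile(q[k,2],[5,95]).round(3),'y',np.percentile(yy[k],[5,95]).round(3),rgb[k].mean(0).astype(int))
E
```

```text
b 1 0.025 15 h [0.03  0.033] y [0.124 0.125] [71 75 79]
b 1 0.029 15 h [0.03  0.033] y [0.124 0.125] [70 73 78]
b 1 0.033 12 h [0.03  0.034] y [0.124 0.125] [72 75 80]
b 1 0.037 14 h [0.03  0.033] y [0.124 0.125] [71 74 78]
b 1 0.041 19 h [0.03  0.033] y [0.124 0.125] [70 73 77]
b 1 0.045 70 h [0.008 0.032] y [0.123 0.125] [25 26 27]
b 1 0.049 61 h [0.009 0.033] y [0.123 0.125] [40 42 43]
b -1 0.025 21 h [0.03  0.033] y [0.122 0.125] [82 85 89]
b -1 0.029 19 h [0.03  0.033] y [0.122 0.125] [83 86 90]
b -1 0.033 21 h [0.03  0.033] y [0.122 0.125] [82 84 88]
b -1 0.037 21 h [0.031 0.033] y [0.122 0.125] [80 83 86]
b -1 0.041 23 h [0.031 0.033] y [0.122 0.125] [81 83 87]
b -1 0.045 72 h [0.008 0.032] y [0.122 0.125] [60 60 62]
b -1 0.049 75 h [0.008 0.032] y [0.122 0.125] [60 61 63]
b -1 0.053 10 h [0.009 0.032] y [0.123 0.125] [88 89 90]
c 1 0.025 305 h [0.026 0.032] y [0.106 0.125] [117 126 127]
c 1 0.029 303 h [0.027 0.033] y [0.106 0.125] [188 147  20]
c 1 0.033 321 h [0.027 0.032] y [0.106 0.125] [197 151  10]
c 1 0.037 122 h [0.026 0.033] y [0.107 0.125] [110  92  41]
c 1 0.041 54 h [0.03  0.033] y [0.123 0.125] [61 64 68]
c 1 0.045 242 h [0.008 0.032] y [0.123 0.125] [21 22 23]
c 1 0.049 301 h [0.008 0.032] y [0.123 0.125] [21 22 23]
c 1 0.053 16 h [0.01  0.033] y [0.124 0.125] [24 25 25]
c -1 0.025 302 h [0.026 0.032] y [0.106 0.124] [113 122 125]
c -1 0.029 293 h [0.026 0.032] y [0.106 0.124] [164 134  40]
c -1 0.033 316 h [0.027 0.032] y [0.106 0.124] [191 147  14]
c -1 0.037 180 h [0.026 0.033] y [0.107 0.125] [132 108  36]
c -1 0.041 68 h [0.029 0.033] y [0.122 0.125] [66 69 74]
c -1 0.045 209 h [0.009 0.033] y [0.122 0.125] [29 30 31]
c -1 0.049 301 h [0.008 0.032] y [0.122 0.125] [23 24 25]
c -1 0.053 103 h [0.008 0.032] y [0.122 0.125] [24 25 26]
```

The guard moved freely at about 4 N and then met a rigid stop; over 40 N gave no further motion. So it's at its end stop. Retreating to go above the green key.

Call:
step_arm --targets '[[[-0.5,0,0],[0,0,0],1],[[-0.7,0,0],[0,0,0],1],[[0,0,-0.6],[0,0,0],1],[[0,0,-0.6],[0,0,0],1],[[0,0,-0.6],[0,0,0],1],[[-0.6,-0.9,0],[0,0,0],1],[[-0.6,-0.9,0],[0,0,0],1],[[-0.6,-0.9,0],[0,0,0],1],[[-0.6,-0.9,0],[0,0,0],1],[[-0.6,-0.9,0],[0,0,0],1],[[0,0,0],[0,0,0],1],[[0,0,0],[0,0,0],1]]'

```text
time_s: 8.18
tcp_pos: [0.4468, 0.1483, 0.1437]
tool_rot: [-3.033, -0.21, -0.683]
contact_force: [0.1, -0.6, 0.0]
width: -0.003
grasp_force: 0.0
```

```bash
python3 go.py -.087 .0885 .026; python3 look.py d wrist top scene; python3 - <<'E'
from frame import *
W=load('d','wrist');p=W[0]
hsv=cv2.cvtColor(p,cv2.COLOR_RGB2HSV).astype(int);h,s,v=hsv[...,0],hsv[...,1],hsv[...,2]
def hit(u,v,h):
    o,k=ray(W,u,v);return loc(o+k*((C+h*N-o)@N)/(k@N)).round(4)
for n,m in dict(strip=(h>18)&(h<25)&(s>180)&(v>120),yel=(h>26)&(h<33)&(s>180)&(v>150),grn=(h>55)&(h<80)&(s>150),blu=(h>108)&(h<125)&(s>150),red=((h<6)|(h>174))&(s>180)).items():
    k,l,st,c=cv2.connectedComponentsWithStats(m.astype(np.uint8))
    for i in range(1,k):
        if st[i,4]>150:print(n,st[i],c[i].round(),hit(*c[i],.028 if n=='strip' else .02))
E
```

```text
t 8.1833 now loc [-0.0869  0.0835  0.0814] F loc [ 0.04 -0.62 -0.  ] w -0.003448302862023445
shift before turn [-0.01 -0.25  2.77] turn [ 0.02 -0.03  0.08] shift after turn [-0.01 -0.25  2.77]
strip [ 194   19  318   16 4588] [351.  26.] [0.0333 0.027  0.028 ]
strip [ 200  133  312   12 3456] [355. 139.] [-0.0325  0.0175  0.028 ]
yel [ 388  189   51   48 1871] [413. 213.] [-0.0874 -0.035   0.02  ]
grn [ 221  187   52   50 2024] [247. 212.] [-0.0876  0.0888  0.02  ]
blu [ 465  188   47   50 1942] [490. 212.] [-0.087  -0.0919  0.02  ]
red [ 304  188   52   49 2015] [329. 212.] [-0.0873  0.0274  0.02  ]
red [377 307  38  20 452] [400. 314.] [-0.1789 -0.0398  0.02  ]
```

View pics/d_wrist.png

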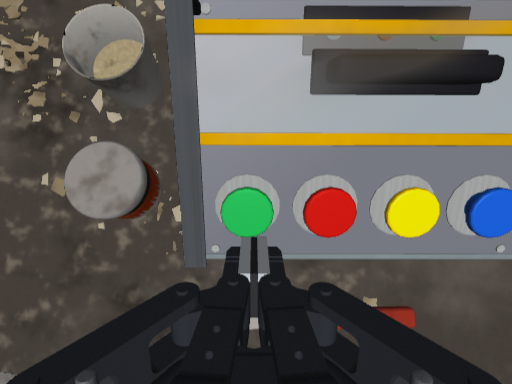

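Call:
step_arm --targets '[[[0,-0.13,0.5],[0,0,0],1],[[0,-0.12,0.5],[0,0,0],1],[[0,0,0.5],[0,0,0],1],[[0,0,0.5],[0,0,0],1],[[0,0,0.4],[0,0,0],1],[[0,0,0.2],[0,0,0],1],[[0,0,0.1],[0,0,0],1],[[0,0,0.1],[0,0,0],1],[[0,0,0.1],[0,0,0],1],[[0,0,0.1],[0,0,0],1],[[0,0,0.1],[0,0,0],1],[[0,0,0],[0,0,0],1]]'

```text
time_s: 9.33
tcp_pos: [0.4716, 0.1556, 0.0861]
tool_rot: [-3.035, -0.206, -0.678]
contact_force: [-0.6, -0.4, 1.9]
width: -0.001
grasp_force: 1.0
```

```bash
python3 go.py -.087 .0885 .010
```

```text
t 9.3333 now loc [-0.0882  0.0874  0.0184] F loc [ 0.21 -0.33  1.98] w -0.0012148942963014983
shift before turn [ 0.06 -0.05  0.42] turn [0.04 0.01 0.05] shift after turn [ 0.06 -0.05  0.42]
```

Call:
step_arm --targets '[[[0,0,0.05],[0,0,0],1],[[0,0,0.05],[0,0,0],1],[[0,0,0.05],[0,0,0],1],[[0,0,0.05],[0,0,0],1],[[0,0,0],[0,0,0],1]]'

```text
time_s: 9.75
tcp_pos: [0.4733, 0.1558, 0.0825]
tool_rot: [-3.035, -0.206, -0.677]
contact_force: [-1.0, 0.4, 3.6]
width: -0.0
grasp_force: 1.6
```

Call:
step_arm --targets '[[[0,0,0.05],[0,0,0],1],[[0,0,0.05],[0,0,0],1],[[0,0,0],[0,0,0],1]]'

```text
time_s: 10.0
tcp_pos: [0.4741, 0.1559, 0.0806]
tool_rot: [-3.035, -0.206, -0.677]
contact_force: [-1.5, 0.2, 3.8]
width: -0.002
grasp_force: 2.0
```

```bash
python3 go.py -.087 .0885 .010
```

```text
t 10.0 now loc [-0.0883  0.0875  0.0123] F loc [0.29 0.41 4.03] w -0.0022012732135699323
shift before turn [ 0.06 -0.05  0.12] turn [0.03 0.01 0.05] shift after turn [ 0.06 -0.05  0.12]
```

Call:
step_arm --targets '[[[0,0,0.05],[0,0,0],1],[[0,0,0],[0,0,0],1]]'

```text
time_s: 10.17
tcp_pos: [0.4746, 0.1559, 0.0797]
tool_rot: [-3.035, -0.206, -0.677]
contact_force: [-1.1, -0.3, 3.9]
width: -0.001
grasp_force: 2.1
```

Call:
step_arm --targets '[[[0,0,0.05],[0,0,0],1],[[0,0,0],[0,0,0],1]]'

```text
time_s: 10.33
tcp_pos: [0.4746, 0.156, 0.0796]
tool_rot: [-3.036, -0.206, -0.676]
contact_force: [-6.4, -0.4, 10.3]
width: -0.002
grasp_force: 5.9
```

Call:
step_arm --targets '[[[0,0,0.05],[0,0,0],1],[[0,0,0],[0,0,0],1]]'

```text
time_s: 10.5
tcp_pos: [0.4748, 0.156, 0.0795]
tool_rot: [-3.036, -0.206, -0.676]
contact_force: [-13.0, -1.0, 16.0]
width: 0.004
grasp_force: 10.2
```

```bash
python3 go.py -.087 .0885 .010
```

```text
t 10.5 now loc [-0.0881  0.0875  0.011 ] F loc [-4.95  0.74 19.98] w 0.004119897896944316
shift before turn [ 0.06 -0.05  0.05] turn [0.04 0.02 0.05] shift after turn [ 0.06 -0.05  0.05]
```

Call:
step_arm --targets '[[[0,0,-0.04],[0,0,0],1],[[0,0,0],[0,0,0],1],[[0,0,0],[0,0,0],1],[[0,0,0],[0,0,0],1],[[0,0,0],[0,0,0],1],[[0,0,0],[0,0,0],1],[[0,0,0],[0,0,0],1],[[0,0,0],[0,0,0],1],[[0,0,0],[0,0,0],1],[[0,0,0],[0,0,0],1],[[0,0,0],[0,0,0],1]]'

```text
time_s: 11.42
tcp_pos: [0.4747, 0.156, 0.0796]
tool_rot: [-3.036, -0.206, -0.677]
contact_force: [-7.5, -0.3, 11.5]
width: -0.0
grasp_force: 6.8
```

Call:
step_arm --targets '[[[0,0,-0.2],[0,0,0],1],[[0,0,-0.4],[0,0,0],1],[[0,0,-0.5],[0,0,0],1],[[0,0,-0.5],[0,0,0],1],[[0,0.9,-0.4],[0,0,0],1],[[0.05,0.9,0],[0,0,0],1],[[0,0.9,0],[0,0,0],1],[[0,0.9,0],[0,0,0],1],[[0,0.9,0],[0,0,0],1],[[0,0.9,0],[0,0,0],1],[[0,0.7,0],[0,0,0],1],[[0,0,0],[0,0,0],1]]'

```text
time_s: 12.42
tcp_pos: [0.4749, 0.0309, 0.1158]
tool_rot: [-3.038, -0.201, -0.676]
contact_force: [0.8, 0.2, 0.6]
width: -0.0
grasp_force: 0.0
```

```bash
python3 go.py -.087 -.035 .0194
```

```text
t 12.4167 now loc [-0.0874 -0.0366  0.0508] F loc [1.02 0.05 0.22] w -0.0004702070977272255
shift before turn [ 0.03 -0.09  1.57] turn [0.06 0.03 0.02] shift after turn [ 0.02 -0.08  1.57]
```

Call:
step_arm --targets '[[[0,-0.08,0.5],[0,0,0],1],[[0,0,0.5],[0,0,0],1],[[0,0,0.3],[0,0,0],1],[[0,0,0.15],[0,0,0],1],[[0,0,0.1],[0,0,0],1],[[0,0,0.05],[0,0,0],1],[[0,0,0.05],[0,0,0],1],[[0,0,0.05],[0,0,0],1],[[0,0,0.05],[0,0,0],1],[[0,0,0],[0,0,0],1]]'

```text
time_s: 13.25
tcp_pos: [0.4897, 0.0367, 0.084]
tool_rot: [-3.035, -0.206, -0.676]
contact_force: [-2.1, 0.9, 1.6]
width: 0.002
grasp_force: 1.3
```

Call:
step_arm --targets '[[[0,0,0.05],[0,0,0],1],[[0,0,0],[0,0,0],1]]'

```text
time_s: 13.42
tcp_pos: [0.4902, 0.0366, 0.0832]
tool_rot: [-3.035, -0.206, -0.677]
contact_force: [-2.2, 2.2, 2.3]
width: 0.001
grasp_force: 1.4
```

```bash
python3 go.py -.087 -.035 .0194
```

```text
t 13.4167 now loc [-0.0869 -0.0329  0.0145] F loc [-0.75  2.42  2.84] w 0.000579940422327926
shift before turn [-0.01  0.11 -0.24] turn [0.03 0.01 0.05] shift after turn [-0.    0.1  -0.24]
```

Call:
step_arm --targets '[[[0,0,0.05],[0,0,0],1],[[0,0,0],[0,0,0],1]]'

```text
time_s: 13.58
tcp_pos: [0.4907, 0.0366, 0.0822]
tool_rot: [-3.035, -0.206, -0.677]
contact_force: [-2.1, 1.4, 2.7]
width: -0.001
grasp_force: 1.5
```

Call:
step_arm --targets '[[[0,0,0.05],[0,0,0],1],[[0,0,0],[0,0,0],1]]'

```text
time_s: 13.75
tcp_pos: [0.4912, 0.0367, 0.0813]
tool_rot: [-3.036, -0.206, -0.677]
contact_force: [-2.3, 1.1, 1.9]
width: 0.002
grasp_force: 1.6
```

Call:
step_arm --targets '[[[0,0,0.05],[0,0,0],1],[[0,0,0],[0,0,0],1]]'

```text
time_s: 13.92
tcp_pos: [0.4916, 0.0367, 0.0804]
tool_rot: [-3.036, -0.206, -0.677]
contact_force: [-2.3, 3.1, 3.0]
width: 0.005
grasp_force: 1.8
```

Call:
step_arm --targets '[[[0,0,0.05],[0,0,0],1],[[0,0,0],[0,0,0],1]]'

```text
time_s: 14.08
tcp_pos: [0.492, 0.0368, 0.0795]
tool_rot: [-3.036, -0.206, -0.677]
contact_force: [-2.5, 2.5, 4.1]
width: -0.003
grasp_force: 1.9
```

Call:
step_arm --targets '[[[0,0,0.05],[0,0,0],1],[[0,0,0],[0,0,0],1]]'

```text
time_s: 14.25
tcp_pos: [0.4924, 0.0368, 0.0786]
tool_rot: [-3.036, -0.206, -0.677]
contact_force: [-2.6, 2.0, 3.4]
width: -0.001
grasp_force: 2.0
```

Call:
step_arm --targets '[[[0,0,0.05],[0,0,0],1],[[0,0,0],[0,0,0],1]]'

```text
time_s: 14.42
tcp_pos: [0.4928, 0.0369, 0.0778]
tool_rot: [-3.036, -0.206, -0.677]
contact_force: [-3.3, 2.6, 3.7]
width: -0.001
grasp_force: 2.5
```

Call:
step_arm --targets '[[[0,0,0.05],[0,0,0],1],[[0,0,0],[0,0,0],1]]'

```text
time_s: 14.58
tcp_pos: [0.4929, 0.0369, 0.0777]
tool_rot: [-3.036, -0.207, -0.676]
contact_force: [-9.0, 1.9, 10.7]
width: -0.0
grasp_force: 7.0
```

```bash
python3 go.py -.087 -.035 .0194
```

```text
t 14.5833 now loc [-0.0868 -0.033   0.0084] F loc [-3.28  3.02 13.4 ] w -7.704090658205616e-06
shift before turn [-0.01  0.1  -0.55] turn [0.04 0.02 0.06] shift after turn [-0.01  0.1  -0.55]
```

Yellow is on its stop at about 11.5 mm. Holding it, then lifting and going to blue (62 mm on).

Call:
step_arm --targets '[[[0,0,0],[0,0,0],1],[[0,0,0],[0,0,0],1],[[0,0,0],[0,0,0],1],[[0,0,0],[0,0,0],1],[[0,0,0],[0,0,0],1],[[0,0,0],[0,0,0],1],[[0,0,0],[0,0,0],1],[[0,0,0],[0,0,0],1],[[0,0,0],[0,0,0],1],[[0,0,0],[0,0,0],1],[[0,0,0],[0,0,0],1]]'

```text
time_s: 15.5
tcp_pos: [0.4929, 0.0369, 0.0777]
tool_rot: [-3.036, -0.207, -0.676]
contact_force: [-9.2, 1.4, 11.7]
width: -0.001
grasp_force: 6.9
```

Call:
step_arm --targets '[[[0,0,-0.2],[0,0,0],1],[[0,0,-0.4],[0,0,0],1],[[0,0,-0.5],[0,0,0],1],[[0,0,-0.5],[0,0,0],1],[[0,0.4,-0.5],[0,0,0],1],[[0,0.9,0],[0,0,0],1],[[0,0.9,0],[0,0,0],1],[[0,0.9,0],[0,0,0],1],[[0,0.1,0],[0,0,0],1],[[0,0,0],[0,0,0],1],[[0,0,0],[0,0,0],1]]'

```text
time_s: 16.42
tcp_pos: [0.4834, -0.0288, 0.1144]
tool_rot: [-3.036, -0.205, -0.674]
contact_force: [0.9, -0.9, -0.7]
width: -0.003
grasp_force: 0.0
```

```bash
python3 go.py -.087 -.0968 .0194
```

```text
t 16.4167 now loc [-0.0875 -0.0969  0.0493] F loc [ 0.4  -0.97 -0.92] w -0.0032548207270040857
shift before turn [ 0.03 -0.01  1.5 ] turn [0.04 0.04 0.04] shift after turn [ 0.03 -0.    1.5 ]
```

Call:
step_arm --targets '[[[0,0,0.5],[0,0,0],1],[[0,0,0.5],[0,0,0],1],[[0,0,0.3],[0,0,0],1],[[0,0,0.15],[0,0,0],1],[[0,0,0.05],[0,0,0],1],[[0,0,0.05],[0,0,0],1],[[0,0,0.05],[0,0,0],1],[[0,0,0.05],[0,0,0],1],[[0,0,0.05],[0,0,0],1],[[0,0,0],[0,0,0],1]]'

```text
time_s: 17.25
tcp_pos: [0.4981, -0.0268, 0.0842]
tool_rot: [-3.035, -0.206, -0.676]
contact_force: [-2.4, 1.5, 1.8]
width: 0.004
grasp_force: 1.6
```

Call:
step_arm --targets '[[[0,0,0.05],[0,0,0],1],[[0,0,0],[0,0,0],1]]'

```text
time_s: 17.42
tcp_pos: [0.4987, -0.0269, 0.0834]
tool_rot: [-3.036, -0.206, -0.677]
contact_force: [-3.0, 1.2, 3.5]
width: 0.002
grasp_force: 1.9
```

Call:
step_arm --targets '[[[0,0,0.05],[0,0,0],1],[[0,0,0],[0,0,0],1]]'

```text
time_s: 17.58
tcp_pos: [0.4992, -0.0268, 0.0825]
tool_rot: [-3.036, -0.206, -0.677]
contact_force: [-3.1, 1.4, 3.5]
width: -0.004
grasp_force: 2.1
```

Call:
step_arm --targets '[[[0,0,0.05],[0,0,0],1],[[0,0,0],[0,0,0],1]]'

```text
time_s: 17.75
tcp_pos: [0.4994, -0.0268, 0.0822]
tool_rot: [-3.036, -0.207, -0.676]
contact_force: [-8.6, 1.6, 7.8]
width: 0.001
grasp_force: 5.4
```

Call:
step_arm --targets '[[[0,0,0.05],[0,0,0],1],[[0,0,0],[0,0,0],1]]'

```text
time_s: 17.92
tcp_pos: [0.4995, -0.0268, 0.0821]
tool_rot: [-3.036, -0.208, -0.675]
contact_force: [-14.9, 1.1, 14.7]
width: -0.003
grasp_force: 9.7
```

Blue is on its stop. Ease slightly, hold, then lift well clear.

Call:
step_arm --targets '[[[0,0,-0.03],[0,0,0],1],[[0,0,0],[0,0,0],1],[[0,0,0],[0,0,0],1],[[0,0,0],[0,0,0],1],[[0,0,0],[0,0,0],1],[[0,0,0],[0,0,0],1],[[0,0,0],[0,0,0],1],[[0,0,0],[0,0,0],1],[[0,0,0],[0,0,0],1],[[0,0,0],[0,0,0],1],[[0,0,0],[0,0,0],1]]'

```text
time_s: 18.83
tcp_pos: [0.4994, -0.0268, 0.0822]
tool_rot: [-3.036, -0.207, -0.676]
contact_force: [-10.8, 2.3, 10.2]
width: 0.004
grasp_force: 7.1
```

Call:
step_arm --targets '[[[0,0,-0.2],[0,0,0],1],[[0,0,-0.4],[0,0,0],1],[[0,0,-0.6],[0,0,0],1],[[0,0,-0.8],[0,0,0],1],[[0,0,-0.8],[0,0,0],1],[[0,0,-0.8],[0,0,0],1],[[0,0,-0.8],[0,0,0],1],[[0,0,-0.8],[0,0,0],1],[[0,0,-0.8],[0,0,0],1],[[0,0,0],[0,0,0],1],[[0,0,0],[0,0,0],1]]'

```text
time_s: 19.75
tcp_pos: [0.4498, -0.0338, 0.191]
tool_rot: [-3.037, -0.205, -0.681]
contact_force: [-0.1, 0.4, 0.4]
width: -0.005
grasp_force: 0.0
```

```bash
python3 go.py -.087 -.0968 .0194;python3 look.py e wrist scene; python3 - <<'E'
import cv2,numpy as np
a=cv2.imread('pics/e_wrist.png');b=cv2.resize(cv2.imread('pics/e_scene.png')[140:280,170:350],(288,224))
o=np.zeros((384,800,3),np.uint8);o[:,:512]=a;o[:224,512:]=b;cv2.imwrite('pics/e.png',o)
E
```

```text
t 19.75 now loc [-0.0857 -0.0974  0.1331] F loc [0.12 0.39 0.39] w -0.0047494527618374685
shift before turn [-0.07 -0.06  5.68] turn [ 0.06 -0.01  0.05] shift after turn [-0.07 -0.03  5.68]
```

View pics/e.png

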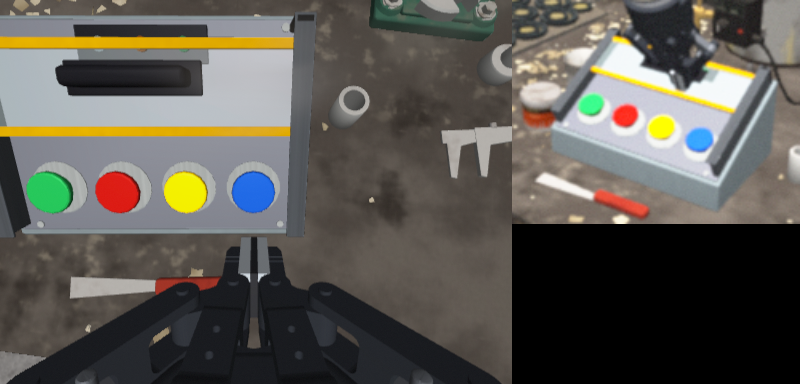

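All keys are back up, the guard is still at its stop, and the bystanders haven't moved. Handing in.

```bash
python3 -c "
from rig import r
print(r.job_done())"
```

```text
the job is handed in; nothing more can be done
None
```

I slid the guard up to a rigid stop, then pressed green, yellow and blue in that order, each held on its stop for about 1 s, and handed in with no verdict returned. The guard's measured travel was about 73 mm, not the stated 90 mm, and about 6 mm of gap still showed to the black blocks; I took it as the end stop because over 40 N moved it no further, so it probably started partly open.

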